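# Show the labelled glass plate over the light pad

### The job

From the rack take the glass plate whose frosted end has a notched upper corner, gripping only its clear part. Finish holding it still over the light pad, not letting go: label side tipped up at least half way to level, the label over the middle of the pad and about 15 cm above the bench. Leave the other two plates standing in the rack and do not shove or knock over the other things on the bench.

Things in the scene. Friction and masses are not known exactly. Their poses are not given: they have to be found in the camera images.
- plate: notched glass plate, 110 mm long (x), 8 mm thick (y), 50 mm high (z), about 105 g, standing on a long edge in one of the rack's slots. Origin: middle of its lower long edge. Clear from x = -55 to +15 mm, frosted from +15 to +55 mm, where the label is stuck on the +y face only. Seen from the label side with the notch up, the notch is at the left
- plate_label (a point): middle of the label, a 30 x 24 mm paper patch with bars: at (+34, +4, +18) mm in the plate's frame, same axes as the plate; +y is the way the label faces
- plate_notch (a point): middle of the notch, 14 mm long and 14 mm high, cut from the upper corner of the plate's frosted end: at (+48, 0, +43) mm in the plate's frame, same axes
- rack: rack fixed to the bench at any angle, base 140 (x) x 150 (y) x 8 mm; origin: middle of its underside. Three slots along x at y = -60, 0, +60 mm, 10 mm wide, between guides 20 mm wide in all and end stops, all 30 mm above the bench. Plates stand on the base, 8 mm above the bench, tops at 58 mm, frosted ends at the rack's +x; any plate in any slot; 1 to 2.5 mm of play
- light_pad: flat light pad fixed to the bench, 130 mm (x) x 170 mm (y) x 8 mm, aluminium rim and white top. Origin: middle of the underside
- blank_a: glass plate of the same size and axes as the notched one and also frosted at its +x end, but with no notch and no label; stands in another slot of the rack. Leave it standing in its slot. Origin: middle of its lower long edge
- blank_b: glass plate of the same size and axes as the notched one and also frosted at its +x end, but with no notch and no label; stands in another slot of the rack. Leave it standing in its slot. Origin: middle of its lower long edge
- screwdriver: a screwdriver, 170 mm long, lying on the bench; a bystander, leave it where it is. Origin: middle of its underside
- flux_jar: a small jar, 42 mm across, 45 mm high; a bystander, leave it where it is. Origin: middle of its underside
- multimeter: a hand multimeter lying face up, 170 x 85 x 40 mm; a bystander, leave it where it is. Origin: middle of its underside
- swab_box: an open carton of swabs, 110 x 85 x 55 mm; a bystander, leave it where it is. Origin: middle of its underside
- dispenser: a solvent bottle, 54 mm across, 100 mm high; a bystander, leave it where it is. Origin: middle of its underside
- brush: a small brush, 150 mm long, lying on the bench; a bystander, leave it where it is. Origin: middle of its underside
Things that resemble listed ones, but are neither listed nor needed, are in the scene too. Several things look just like the light_pad: the one meant starts farthest to the robot's right.

How it is judged:
On the way:
1. the notched plate is lifted clear of the rack, gripped on its clear part (contact force between the fingers and plate above 1 N and x of the grasp point in the frame of plate between -0.058 and 0.006 m and contact force between plate and rack below 0.1 N and contact force between plate and light_pad below 0.1 N and contact force between plate and blank_a below 0.1 N and contact force between plate and blank_b below 0.1 N and height (world z) of plate above 0.04 m), for 0.2 s.
At the end, for the whole second after the job is handed in: Plate held still on its clear part (TCP at most 6 mm past mid-plate towards the frosted end), touching no rack, pad or other plate; label facing within 1.0 rad of straight up, its middle within 45 mm of the pad's middle in plan and 90 to 220 mm above the bench (contact force between the fingers and plate above 1 N and x of the grasp point in the frame of plate between -0.058 and 0.006 m and contact force between plate and rack below 0.1 N and contact force between plate and light_pad below 0.1 N and contact force between plate and blank_a below 0.1 N and contact force between plate and blank_b below 0.1 N and angle between plate's own y axis and vertical below 1 rad and horizontal distance between plate_label and light_pad below 0.045 m and height (world z) of plate_label between 0.09 and 0.22 m and linear speed of plate below 0.03 m/s); the arm keeps its last pose, push and grip.
It fails at once if another plate is pulled out of its slot or knocked over (distance of any of blank_a, blank_b from where it was at the start of the episode above 0.015 m or angle between any of blank_a, blank_b's own z axis and vertical above 0.35 rad).
It fails at once if a bystander is shoved more than 40 mm or knocked over (distance of any of screwdriver, flux_jar, multimeter, swab_box, dispenser, brush from where it was at the start of the episode above 0.04 m or angle between any of flux_jar, dispenser's own z axis and vertical above 0.5 rad).
It also fails if it takes over 38 s, if anything falls off the work surface, if the arm or the gripper's body presses on something with over 40 N, if the wrist force passes 120 N, or if a joint passes its speed limit or range.

### The arm

A 7-joint arm with a two-finger parallel gripper is mounted at the origin on the work surface. World frame = base frame: x ahead of the robot, y to its left, z up, the work surface at z = 0. Lengths are in m, angles in rad, forces in N, time in s.
With the tool pointing down it reaches from about 0.4 to 0.85 m from the base axis. Payload 10.4 kg.
Tool frame: the origin (TCP) lies between the finger pads, 19 mm behind the fingertips; this is the grasp point; z points along the fingers, y is the line along which they close (so a half turn about z gives the same grasp; the last joint's range is limited). The gripper opens to 85 mm and grips with 20 to 120 N. Pads are 22 mm wide; open, the fingers measure 114 mm over their backs; the gripper's body (76 mm by 85 mm) begins 54 mm behind the grasp point. The pads swing forward as they close: fully open they stand 13 mm farther back than shut.
Start: joints at [1.148, 0.332, -0.065, 1.46, 0.022, 1.35, -0.088], TCP at [0.243, -0.576, 0.25] pointing down, gripper open.
Joint ranges: [-2.6, 2.6], [-0.5, 2.12], [-1.47, 1.34], [0.16, 2.42], [-1.27, 4.41], [0.06, 2.06], [-2.6, 2.6]. Speed limits (rad/s): [2.22, 2.22, 2.79, 2.79, 3.14, 3.14, 3.14].

### API

Orientations are given as a unit quaternion [x, y, z, w].
In Python, from workcell import get_obs, optics, job gives the robot as it stands. The module is installed in compiled form; this text tells all that it offers.
- The arm moves only by the tool send_rows, never from a script. Its argument "plan" is a list that holds one entry, the list of rows, each a list of 7 numbers: the turn, a rotation vector about the tool's x, y, z in units of 1.5 rad (1.0 is 1.5 rad), then the shift along the tool's x, y, z in units of 20 cm (1.0 is 20 cm), then the opening, from 0 (shut) to 1 (fully open). A call has 1 to 20 rows; each row shifts and turns the commanded pose from where the row before left it, along the tool's axes as they then stand; what a row does not reach is not made up. A row lasts 1/12 s, in which the tool goes at most 41.7 mm and 7.16 degrees, less where a joint would pass 70% of its speed; a pose out of reach is approached as far as the arm can. A call with a number of a shift or a turn outside -1 to 1 is refused whole. A call with a gripper value outside its range is refused whole. The fingers move at their own pace and stop on an object; "squeeze" is the grip in N (left out, the last holds). Time passes only in rows, so rows that do not move let the fingers close. It gives the time, the measured TCP pose, the force, the opening and the grip force at its end, in the units of the state.
- get_obs(): the state, without advancing time (a new reading comes with each control period).
- optics.camera(name): name is "side" or "top"; returns the picture (480x640x3 uint8, red, green, blue); there is no depth.
- optics.get_calibration(name): a dict with "intrinsics" (3x3 intrinsics, pixels), "world_from_camera" (4x4, takes a point from camera to world coordinates). Camera axes: x right, y up, looking along -z (the intrinsics and any distortion apply to the point x, -y, -z); pixel columns grow to the right and rows downward; lengths in m; the calibration is good to about 2 mm. A picture is of the moment at which its call begins. get_calibration takes no time and is no camera call.
- job.hand_in(): hands the job in; it is judged then, once.
The state is a dict: "clock": time; "joint_pos": joint angles; "joint_velocities": joint speeds; "tau": joint torques, N m; "position": TCP position; "ee_rot": TCP orientation; "ft_force": force on the tool from outside, world axes, zero at the start; "torque": the same for the moment, N m; "grip_width": opening from 0.0 (shut) to 1.0 (fully open); "grasp_force": force on a finger pad.
Only numpy, scipy, OpenCV 4.12 (cv2) and the standard library are available. Lean on these libraries where they do the work, as an engineer would, in place of code of your own. Each camera call takes 0.05 s, during which the arm holds its last target. There are 200 camera calls.

## Working session

There is one attempt and no reset: what is moved stays moved. The work goes in short steps, Python scripts to look and compute and a tool call to move; the robot and the scene stay as the last step left them, time stands still between calls to the robot, and variables do not carry over. Pictures are saved under pics/ and viewed, at most 10 in all, crops included, and the job is handed in when it is done.

Besides the shell and the picture viewer there is one more tool, called after "Call:" by a JSON object that holds its "method" and its "body". send_rows: Moves the arm, as the interface text tells. Its arguments: {"type":"object","properties":{"plan":{"type":"array"},"squeeze":{"type":"number"}},"required":["plan"]}

```bash
mkdir -p pics
python3 - <<'E'
from workcell import get_obs, optics
import cv2,numpy as np
for n in("top","side"):
    im=optics.camera(n); cv2.imwrite(f"pics/{n}0.png",im[:,:,::-1]); c=optics.get_calibration(n)
    print(n,np.round(c["intrinsics"],1).tolist(),np.round(c["world_from_camera"],4).tolist(),c.keys())
o=get_obs();print({k:np.round(v,3).tolist() for k,v in o.items()})
E
```

```text
top [[575.5, 0.0, 327.1], [0.0, 575.5, 236.1], [0.0, 0.0, 1.0]] [[-0.0247, 0.9945, -0.1016, 0.398], [-0.9997, -0.0243, 0.0056, -0.0097], [0.0031, 0.1017, 0.9948, 1.5459], [0.0, 0.0, 0.0, 1.0]] dict_keys(['intrinsics', 'world_from_camera'])
side [[541.0, 0.0, 310.3], [0.0, 541.0, 239.1], [0.0, 0.0, 1.0]] [[-0.9118, 0.2136, -0.3507, 0.1053], [-0.4106, -0.4569, 0.7891, 1.0307], [0.0083, 0.8635, 0.5043, 0.7352], [0.0, 0.0, 0.0, 1.0]] dict_keys(['intrinsics', 'world_from_camera'])
{'clock': 0.1, 'joint_pos': [1.148, 0.333, -0.065, 1.461, 0.022, 1.35, -0.089], 'joint_velocities': [-0.0, -0.001, -0.001, -0.001, 0.0, 0.001, -0.0], 'tau': [0.002, -62.675, 0.05, -39.243, 0.016, 0.007, 0.0], 'position': [0.243, -0.575, 0.249], 'ee_rot': [0.98, 0.199, -0.0, -0.001], 'ft_force': [1.092, -0.593, -0.254], 'torque': [-0.062, 0.028, -0.013], 'grasp_force': 0.0, 'grip_width': 1.0}
```

View pics/top0.png

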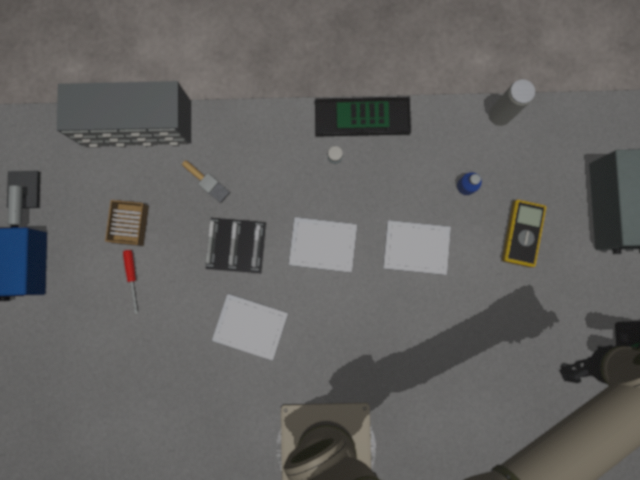

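View pics/side0.png

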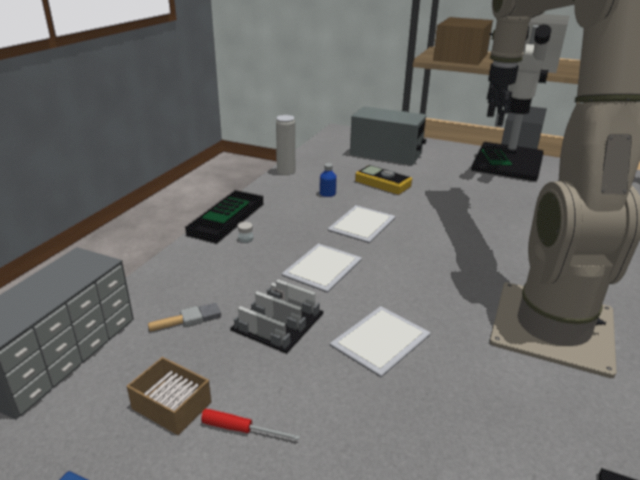

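The top view shows the rack at about (236,245), with plates running up and down the image. There are three white pads, at (323,245), (417,247) and (250,327), and the rightmost is (417,247). The side view shows the rack at (278,315). I'll crop the rack closely next.

Run:
```python
import cv2,numpy as np
t=cv2.imread("pics/top0.png")[210:280,200:272];s=cv2.imread("pics/side0.png")[270:355,225:330]
a=cv2.resize(t,None,fx=4.8,fy=5.7,interpolation=cv2.INTER_CUBIC)
t=cv2.resize(t,(345,345),interpolation=cv2.INTER_CUBIC);s=cv2.resize(s,(445,360),interpolation=cv2.INTER_CUBIC)
o=np.zeros((360,800,3),np.uint8);o[:345,:345]=t;o[:,350:795]=s
cv2.imwrite("pics/crop0.png",cv2.convertScaleAbs(o,alpha=1.2))
```

```text
(no output)
```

View pics/crop0.png

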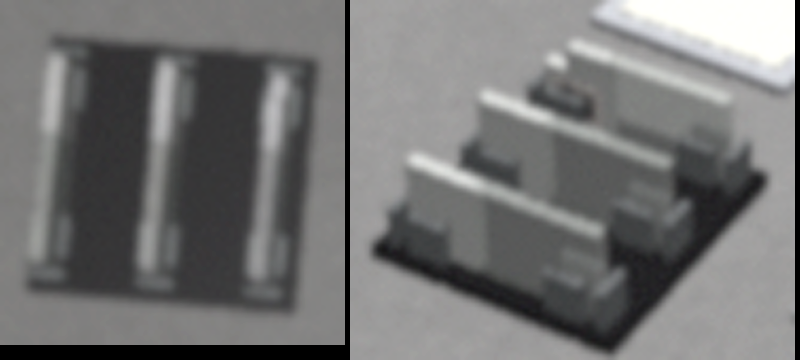

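Any of the three plates could be the target: top px (208,243), (234,243) or (257,245). The crop shows the notch only on the far plate in the side view, at its upper-left corner. That is the right-hand plate in the top view, about (257,245), frosted toward the image top (+x). So the label faces world +y. Next I'll measure the rack, plates and pad.

```bash
cat > h.py <<'E'
import numpy as np
from workcell import optics
C={n:optics.get_calibration(n) for n in("top","side")}
def ray(n,uv,z):
    K=np.array(C[n]["intrinsics"]);T=np.array(C[n]["world_from_camera"])
    d=np.linalg.inv(K)@[uv[0],uv[1],1];d=T[:3,:3]@[d[0],-d[1],-d[2]]
    return T[:3,3]+d*(z-T[2,3])/d[2]
def proj(n,p):
    K=np.array(C[n]["intrinsics"]);T=np.array(C[n]["world_from_camera"])
    c=T[:3,:3].T@(np.array(p)-T[:3,3]);u=K@[c[0],-c[1],-c[2]];return u[:2]/u[2]
E
python3 - <<'E'
import cv2,numpy as np
from h import *
t=cv2.imread("pics/top0.png");g=cv2.cvtColor(t,cv2.COLOR_BGR2GRAY)
def rect(m,x0,y0,z,n):
    w=np.argwhere(m)[:,::-1]+[x0,y0]
    P=np.array([ray("top",p,z)[:2] for p in w],np.float32)
    r=cv2.minAreaRect(P);print(n,len(w),np.round(r[0],4),np.round(r[1],4),round(r[2],2));return P
b=g[205:285,195:275]
m=(b<75).astype(np.uint8); m=cv2.morphologyEx(m,cv2.MORPH_CLOSE,np.ones((9,9)))
rect(m,195,205,.008,"rack")
w=g[205:285,370:465]>140; rect(w,370,205,.008,"pad")
m=(b>100).astype(np.uint8)
m[:12]=0;m[68:]=0;m[:,:11]=0;m[:,70:]=0
n,l,s,c=cv2.connectedComponentsWithStats(m)
for i in range(1,n):
    if s[i,4]>20: rect(l==i,195,205,.058,"plate%s"%s[i])
for v in range(218,274,4): print(v,g[v,248:270])
E
```

```text
rack 2659 [0.5375 0.2267] [0.147  0.1393] 83.8
pad 2919 [ 0.5196 -0.2587] [0.1675 0.1265] 82.73
plate[ 11  12   8  46 250] 250 [0.5488 0.2873] [0.0182 0.1175] 89.81
plate[37 12 33  4 74] 74 [0.601  0.1868] [0.0835 0.0079] 88.61
plate[ 34  17   8  43 149] 149 [0.5381 0.2276] [0.0116 0.1099] 84.22
plate[ 57  19   9  43 151] 151 [0.5315 0.1689] [0.0129 0.1099] 81.17
plate[68 47  2 21 32] 32 [0.4866 0.148 ] [0.0026 0.0518] 89.22
plate[11 65 26  3 40] 40 [0.4636 0.2647] [0.0648 0.0051] 84.02
218 [101 102 105 105 107 107 107 106 105 105 106 107 108 107 107 105 106 107
 106 108 108 108]
222 [ 46  46  46  48  49  50  53  61  69  72  72  72  70  70  69  67  68  76
  91 102 106 107]
226 [ 45  45  45  45  46  47  54  76 109 135 141 128 102  76  64  53  55  67
  87 102 105 107]
230 [ 44  46  45  45  47  55  81 114 139 146 136 112  96  91  80  63  60  82
 100 107 107 107]
234 [ 45  44  44  44  48  64  97 131 150 148 130 102  88  84  71  57  63  84
 101 106 106 107]
238 [ 45  45  47  46  48  66  99 132 145 138 113  84  64  52  50  55  72  90
 102 107 107 107]
242 [ 45  46  46  47  48  66  93 114 117 104  82  66  55  49  49  62  82 100
 106 107 109 108]
246 [ 47  46  47  47  54  73  99 114 111  95  73  59  53  48  52  63  85 101
 107 108 107 108]
250 [ 47  47  47  49  62  88 108 114 104  83  67  56  51  50  57  75  97 109
 111 111 110 111]
254 [ 46  48  48  53  71  98 114 114  99  77  61  54  50  50  63  86 104 109
 111 110 111 111]
258 [ 48  48  53  72 100 119 122 112  95  85  83  76  63  58  72  92 106 110
 111 111 112 111]
262 [ 49  50  60  85 112 126 123 107  90  88  91  81  63  63  83 101 109 111
 110 110 111 113]
266 [ 48  50  55  70  88 101  99  88  75  70  66  59  55  65  87 105 111 111
 111 110 110 109]
270 [ 51  53  56  62  67  71  74  76  78  77  68  58  60  75  97 107 110 110
 110 111 111 112]
```

Target measured: rack centre (0.537, 0.227), yaw about -6°. The notched plate's centre is about (0.531, 0.168). The pad centre is (0.520, -0.259).

Plan: set tool x = -plate x, grasp at plate x ≈ -12 mm, and lift. At the pad, turn so that plate +y points outward, then pitch the tool outward. First I'll traverse high.

Call:
{"method": "send_rows", "body": {"plan": [[[0, 0, 0, 0.11, -0.116, 0, 0.45], [0, 0, 0, 0.11, -0.116, 0, 0.45], [0, 0, 0, 0.11, -0.116, 0, 0.45], [0, 0, 0, 0.11, -0.116, 0, 0.45], [0, 0, 0, 0.11, -0.116, 0, 0.45], [0, 0, 0, 0.11, -0.116, 0, 0.45], [0, 0, 0, 0.11, -0.116, 0, 0.45], [0, 0, 0, 0.11, -0.116, 0, 0.45], [0, 0, 0, 0.11, -0.116, 0, 0.45], [0, 0, 0, 0.11, -0.116, 0, 0.45], [0, 0, 0, 0.11, -0.116, 0, 0.45], [0, 0, 0, 0.11, -0.116, 0, 0.45], [0, 0, 0, 0.11, -0.116, 0, 0.45], [0, 0, 0, 0.11, -0.116, 0, 0.45], [0, 0, 0, 0.11, -0.116, 0, 0.45], [0, 0, 0, 0.11, -0.116, 0, 0.45], [0, 0, 0, 0.11, -0.116, 0, 0.45], [0, 0, 0, 0.11, -0.116, 0, 0.45], [0, 0, 0, 0.11, -0.116, 0, 0.45], [0, 0, 0, 0.11, -0.116, 0, 0.45]]], "squeeze": 40}}

```text
clock: 1.77
position: [0.4681, 0.0245, 0.25]
ee_rot: [0.98, 0.198, 0.0, 0.0]
ft_force: [0.9, -0.1, 0.3]
grip_width: 0.449
grasp_force: 0.0
```

Call:
{"method": "send_rows", "body": {"plan": [[[0, 0, -0.08, 0, 0, 0, 0.45], [0, 0, -0.08, 0, 0, 0, 0.45], [0, 0, -0.08, 0, 0, 0, 0.45], [0, 0, -0.08, 0, 0, 0, 0.45], [0, 0, -0.08, 0, 0, 0, 0.45], [0, 0, -0.08, 0, 0, 0, 0.45], [0, 0, -0.08, 0, 0, 0, 0.45], [0, 0, -0.08, 0, 0, 0, 0.45], [0, 0, -0.08, 0, 0, 0, 0.45], [0, 0, -0.08, 0, 0, 0, 0.45], [0, 0, -0.08, 0, 0, 0, 0.45], [0, 0, -0.08, 0, 0, 0, 0.45], [0, 0, -0.08, 0, 0, 0, 0.45], [0, 0, -0.08, 0, 0, 0, 0.45], [0, 0, -0.08, 0, 0, 0, 0.45], [0, 0, -0.08, 0, 0, 0, 0.45], [0, 0, -0.08, 0, 0, 0, 0.45], [0, 0, -0.08, 0, 0, 0, 0.45], [0, 0, -0.08, 0, 0, 0, 0.45], [0, 0, -0.08, 0, 0, 0, 0.45]]]}}

```text
clock: 3.43
position: [0.4678, 0.0229, 0.2497]
ee_rot: [0.167, 0.986, -0.0, -0.0]
ft_force: [-1.0, 0.6, -0.6]
grip_width: 0.453
grasp_force: 0.0
```

Call:
{"method": "send_rows", "body": {"plan": [[[0, 0, -0.076, 0, 0, 0, 0.45], [0, 0, -0.076, 0, 0, 0, 0.45], [0, 0, 0, -0.022, 0.094, 0, 0.45], [0, 0, 0, -0.022, 0.094, 0, 0.45], [0, 0, 0, -0.022, 0.094, 0, 0.45], [0, 0, 0, -0.022, 0.094, 0, 0.45], [0, 0, 0, -0.022, 0.094, 0, 0.45], [0, 0, 0, -0.022, 0.094, 0, 0.45], [0, 0, 0, -0.022, 0.094, 0, 0.45], [0, 0, 0, -0.022, 0.094, 0, 0.45], [0, 0, 0, 0, 0, 0.12, 0.45], [0, 0, 0, 0, 0, 0.12, 0.45], [0, 0, 0, 0, 0, 0.12, 0.45], [0, 0, 0, 0, 0, 0.12, 0.45], [0, 0, 0, 0, 0, 0.12, 0.45], [0, 0, 0, 0, 0, 0, 0.45], [0, 0, 0, 0, 0, 0, 0.45]]]}}

```text
clock: 4.85
position: [0.5193, 0.1682, 0.1294]
ee_rot: [0.057, 0.998, -0.0, -0.001]
ft_force: [0.7, -0.0, 0.4]
grip_width: 0.449
grasp_force: 0.0
```

Run:
```python
import cv2,numpy as np
from h import *
from workcell import get_obs
o=get_obs();print(np.round(o["position"],4),np.round(o["ee_rot"],3),np.round(o["joint_pos"],2))
im=optics.camera("side")[:,:,::-1];cv2.imwrite("pics/side1.png",im)
cr=im[200:370,200:350].copy()
cr=cv2.resize(cr,None,fx=3.5,fy=3.5,interpolation=cv2.INTER_CUBIC)
y=np.array([.106,.994]);x=np.array([.994,-.106]);c=np.array([.5311,.1673])
for a in(-.055,.015,.055):
    p=c+a*x; q=(proj("side",[*p,.058])-[200,200])*3.5
    cv2.circle(cr,tuple(int(v) for v in q),3,(0,0,255),-1)
cv2.imwrite("pics/c1.png",cr)
```

```text
[0.5193 0.1682 0.1294] [ 0.057  0.998 -0.    -0.001] [ 0.28  0.37 -0.8   1.78  0.29  1.12  0.84]
```

View pics/c1.png

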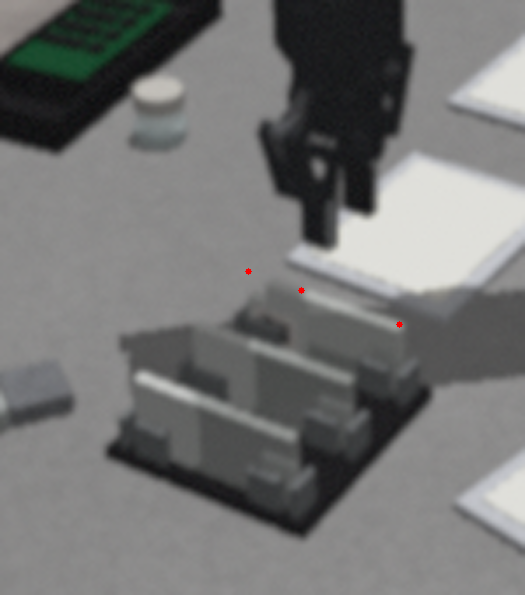

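The crop shows the fingers straddling the far notched plate, and the projected plate points, e.g. the near end at (399,324), land on its top edge. Descending and gripping.

Call:
{"method": "send_rows", "body": {"plan": [[[0, 0, 0, 0, 0, 0.068, 0.45], [0, 0, 0, 0, 0, 0.068, 0.45], [0, 0, 0, 0, 0, 0.068, 0.45], [0, 0, 0, 0, 0, 0.068, 0.45], [0, 0, 0, 0, 0, 0.068, 0.45], [0, 0, 0, 0, 0, 0.068, 0.45], [0, 0, 0, 0, 0, 0, 0.45], [0, 0, 0, 0, 0, 0, 0.3], [0, 0, 0, 0, 0, 0, 0.15], [0, 0, 0, 0, 0, 0, 0.0], [0, 0, 0, 0, 0, 0, 0.0], [0, 0, 0, 0, 0, 0, 0.0], [0, 0, 0, 0, 0, 0, 0.0], [0, 0, 0, 0, 0, 0, 0.0], [0, 0, 0, 0, 0, 0, 0.0]]], "squeeze": 40}}

```text
clock: 6.15
position: [0.5205, 0.1696, 0.0492]
ee_rot: [0.056, 0.998, 0.001, 0.001]
ft_force: [0.1, 6.0, 0.3]
grip_width: 0.089
grasp_force: 43.7
```

Call:
{"method": "send_rows", "body": {"plan": [[[0, 0, 0, 0, 0.005, 0, 0.0], [0, 0, 0, 0, 0, -0.03, 0.0], [0, 0, 0, 0, 0, -0.05, 0.0], [0, 0, 0, 0, 0, -0.05, 0.0], [0, 0, 0, 0, 0, -0.05, 0.0], [0, 0, 0, 0, 0, -0.1, 0.0], [0, 0, 0, 0, 0, -0.12, 0.0], [0, 0, 0, 0, 0, -0.12, 0.0], [0, 0, 0, 0, 0, -0.12, 0.0], [0, 0, 0, 0, 0, -0.12, 0.0], [0, 0, 0, 0, 0, -0.12, 0.0], [0, 0, 0, 0, 0, -0.12, 0.0], [0, 0, 0, 0, 0, 0, 0.0], [0, 0, 0, 0, 0, 0, 0.0]]]}}

```text
clock: 7.32
position: [0.5207, 0.1689, 0.2503]
ee_rot: [0.057, 0.998, -0.0, 0.001]
ft_force: [0.6, -0.1, -1.9]
grip_width: 0.084
grasp_force: 43.6
```

Run:
```python
import cv2,numpy as np
from h import *
im=optics.camera("side")[:,:,::-1]
cv2.imwrite("pics/c2.png",cv2.resize(im[130:350,200:400],None,fx=2.7,fy=2.7,interpolation=cv2.INTER_CUBIC))
```

```text
(no output)
```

View pics/c2.png

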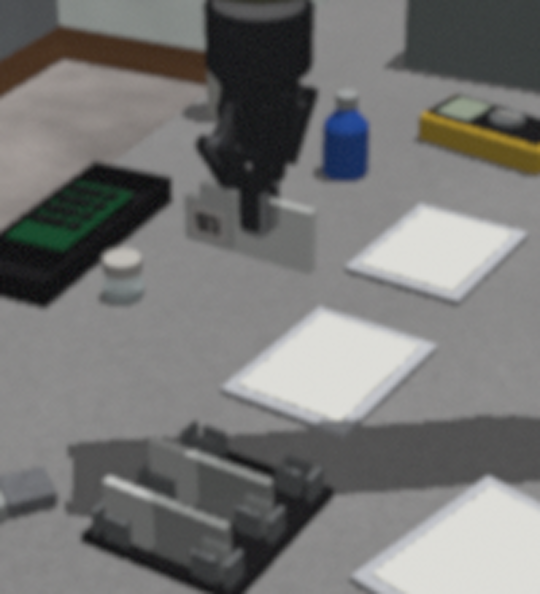

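The view shows the plate lifted clear, with its label at about (207,222) in the crop and both blanks still standing. Moving over the pad and turning.

Call:
{"method": "send_rows", "body": {"plan": [[[0, 0, 0, -0.015, -0.05, 0, 0], [0, 0, 0, -0.015, -0.1, 0, 0], [0, 0, 0, -0.015, -0.13, 0, 0], [0, 0, 0, -0.015, -0.13, 0, 0], [0, 0, 0, -0.015, -0.13, 0, 0], [0, 0, 0, -0.015, -0.13, 0, 0], [0, 0, 0, -0.015, -0.13, 0, 0], [0, 0, 0, -0.015, -0.13, 0, 0], [0, 0, 0, -0.015, -0.13, 0, 0], [0, 0, 0, -0.015, -0.13, 0, 0], [0, 0, 0, -0.015, -0.13, 0, 0], [0, 0, 0, -0.015, -0.13, 0, 0], [0, 0, 0, -0.015, -0.13, 0, 0], [0, 0, 0, -0.015, -0.13, 0, 0], [0, 0, 0, 0, -0.11, 0, 0], [0, 0, 0, 0, -0.06, 0, 0]]]}}

```text
clock: 8.7
position: [0.5174, -0.213, 0.247]
ee_rot: [0.059, 0.998, -0.0, -0.001]
ft_force: [0.5, -0.4, -1.3]
grip_width: 0.086
grasp_force: 43.6
```

Call:
{"method": "send_rows", "body": {"plan": [[[0, 0, 0.04, 0, 0, 0, 0], [0, 0, 0.08, 0, 0, 0, 0], [0, 0, 0.08, 0, 0, 0, 0], [0, 0, 0.08, 0, 0, 0, 0], [0, 0, 0.08, 0, 0, 0, 0], [0, 0, 0.08, 0, 0, 0, 0], [0, 0, 0.08, 0, 0, 0, 0], [0, 0, 0.08, 0, 0, 0, 0], [0, 0, 0.08, 0, 0, 0, 0], [0, 0, 0.08, 0, 0, 0, 0], [0, 0, 0.08, 0, 0, 0, 0], [0, 0, 0.08, 0, 0, 0, 0], [0, 0, 0.08, 0, 0, 0, 0], [0, 0, 0.08, 0, 0, 0, 0], [0, 0, 0.08, 0, 0, 0, 0], [0, 0, 0.08, 0, 0, 0, 0], [0, 0, 0.04, 0, 0, 0, 0]]]}}

```text
clock: 10.12
position: [0.5186, -0.2087, 0.2476]
ee_rot: [0.852, 0.523, -0.0, -0.001]
ft_force: [-0.6, 0.5, 0.0]
grip_width: 0.09
grasp_force: 43.5
```

Call:
{"method": "send_rows", "body": {"plan": [[[-0.04, 0, 0, 0, 0, 0, 0], [-0.06, 0, 0, 0, 0, 0, 0], [-0.06, 0, 0, 0, 0, 0, 0], [-0.06, 0, 0, 0, 0, 0, 0], [-0.06, 0, 0, 0, 0, 0, 0], [-0.06, 0, 0, 0, 0, 0, 0], [-0.06, 0, 0, 0, 0, 0, 0], [-0.06, 0, 0, 0, 0, 0, 0], [-0.06, 0, 0, 0, 0, 0, 0], [-0.06, 0, 0, 0, 0, 0, 0], [-0.06, 0, 0, 0, 0, 0, 0], [0, 0, 0, 0, 0, 0, 0], [0, 0, 0, 0, 0, 0, 0]]]}}

```text
clock: 11.2
position: [0.5177, -0.2113, 0.2481]
ee_rot: [0.76, 0.468, 0.235, 0.386]
ft_force: [0.6, -0.9, -1.2]
grip_width: 0.083
grasp_force: 43.6
```

```bash
cat > f.py <<'E'
import numpy as np
from h import *
from workcell import get_obs
from scipy.spatial.transform import Rotation as R
o=get_obs();r=R.from_quat(o["ee_rot"]);l=np.array(o["position"])+r.apply([-.0445,.004,.023])
print(o["clock"],np.round(o["position"],4),np.round(o["joint_pos"],2),"label",np.round(l,4),"tilt y-up rad",np.arccos(r.as_matrix()[2,1]),o["grasp_force"])
print("tool units",np.round(r.inv().apply(np.array([.5196,-.2587,.155])-l)/.2,3))
E
python3 f.py
```

```text
11.2 [ 0.5177 -0.2113  0.2481] [ 0.93 -0.3  -0.67  2.36  0.33  0.11 -0.58] label [ 0.5162 -0.2605  0.2379] tilt y-up rad 0.6334948532460961 43.59314024448395
tool units [ 0.017 -0.327  0.254]
```

Tilt is reached, but joints 4 and 6 are near their limits. I'll ease the tilt slightly and lower gradually.

Call:
{"method": "send_rows", "body": {"plan": [[[0.04, 0, 0, 0, 0, 0, 0], [0.03, 0, 0, 0, 0, 0, 0], [0, 0, 0, 0.003, -0.05, 0.043, 0], [0, 0, 0, 0.003, -0.05, 0.043, 0], [0, 0, 0, 0.003, -0.05, 0.043, 0], [0, 0, 0, 0.003, -0.05, 0.043, 0], [0, 0, 0, 0.003, -0.05, 0.043, 0], [0, 0, 0, 0, 0, 0, 0], [0, 0, 0, 0, 0, 0, 0]]]}}

```text
clock: 11.95
position: [0.5194, -0.2084, 0.1869]
ee_rot: [0.778, 0.479, 0.212, 0.347]
ft_force: [-0.1, -0.5, 0.0]
grip_width: 0.086
grasp_force: 43.6
```

```bash
python3 f.py
```

```text
11.95 [ 0.5194 -0.2084  0.1869] [ 1.16 -0.18 -0.91  2.35  0.6   0.11 -0.84] label [ 0.517  -0.2571  0.1746] tilt y-up rad 0.7325166565579468 43.57475817203522
tool units [-0.001 -0.063  0.077]
```

Lower the last 2 cm, then settle and check.

Call:
{"method": "send_rows", "body": {"plan": [[[0, 0, 0, 0, -0.03, 0.038, 0], [0, 0, 0, 0, -0.03, 0.038, 0], [0, 0, 0, 0, 0, 0, 0], [0, 0, 0, 0, 0, 0, 0], [0, 0, 0, 0, 0, 0, 0], [0, 0, 0, 0, 0, 0, 0], [0, 0, 0, 0, 0, 0, 0], [0, 0, 0, 0, 0, 0, 0]]]}}

```text
clock: 12.62
position: [0.5215, -0.2086, 0.1736]
ee_rot: [0.777, 0.479, 0.212, 0.348]
ft_force: [-0.3, -0.1, -0.6]
grip_width: 0.085
grasp_force: 43.6
```

```bash
python3 f.py
python3 - <<'E'
import cv2,numpy as np
from h import *
a=optics.camera("side")[:,:,::-1][120:350,200:460];b=optics.camera("top")[:,:,::-1][150:360,300:560]
o=np.zeros((320,790,3),np.uint8)
o[:,:395]=cv2.resize(a,(395,320));o[:,395:]=cv2.resize(b,(395,320));cv2.imwrite("pics/c3.png",o)
E
```

```text
12.6167 [ 0.5215 -0.2086  0.1736] [ 1.37 -0.16 -1.1   2.35  0.87  0.07 -1.11] label [ 0.5192 -0.2573  0.1614] tilt y-up rad 0.7306314049373419 43.57155203819275
tool units [-0.005 -0.021  0.025]
```

View pics/c3.png

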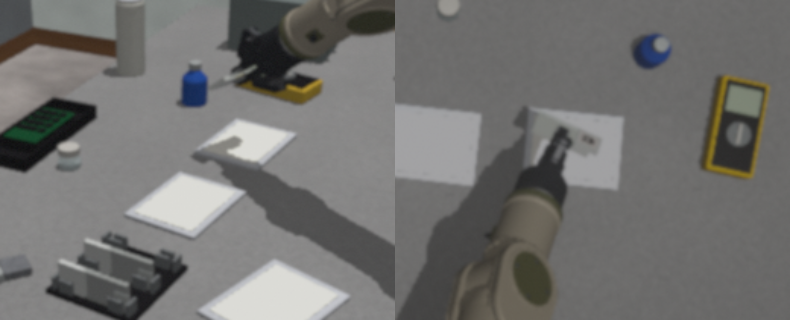

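The top crop shows the label facing up at (589,140), full-image px ≈ (428,242), over the rightmost pad. The blanks, bottle and multimeter are undisturbed. I'll check that pixel, then hand in.

Run:
```python
from h import *
from workcell import job,get_obs
p=ray("top",(427.7,241.9),.161);d=np.hypot(p[0]-.5196,p[1]+.2587);print(p,d,max(abs(np.array(get_obs()["joint_velocities"]))))
if d<.02: print(job.hand_in())
```

```text
[ 0.5193145  -0.26028713  0.161     ] 0.0016126029349295646 0.011082064155320068
the job is handed in; nothing more can be done
None
```

I handed the job in with the notched plate held still by its clear part over the rightmost pad. The label is tipped up about 48° and sits 2 mm from the pad's middle, 16 cm above the bench. The blanks and the bystanders visible in the last pictures looked undisturbed, and the verdict was not shown.

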